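# Pulse a desk coffee grinder by its half-turned lid

### The job

Get the desk coffee grinder ready for pulsing: first turn its timer dial until the pointer is at the green zero mark. Then take the loose black lid by its bar, set it fully down into the grinder's cup with its lugs in the two slots, and twist it clockwise against the spring until its white line is at the yellow half-way marks, never going on towards the red marks where it clicks locked. Finish still gripping the lid and holding it steady at the yellow marks, with the timer still at zero and the other things on the desk left where they were.

Things in the scene. Friction and masses are not known exactly. Their poses are not given: they have to be found in the camera images.
- grinder: White grinder housing, fixed to the desk, 124 x 250 x 55 mm high (origin: centre of its underside; x, y along those sizes, z up). The timer dial stands on the deck 70 mm to -y of the origin; the round steel cup (100 mm outside diameter, top edge 115 mm above the desk) 65 mm to +y.
- collar (a point): Centre of the cup's mouth, level with its top edge (115 mm up); axes as the grinder's. Inward ledge of 72 mm inside diameter, 7 mm thick, with two 18 mm wide slots at +x and -x (white rim marks); bore 84 mm below it. Stops bar counter-clockwise turning. Clockwise from each white mark: yellow mark at 35 degrees (half-way), red at 70 (locked; counts as clicked from about 54).
- half_mark: The yellow half-way marks: a frame with its origin at the collar centre, z up, its x axis through the two yellow marks. The lid is at half turn when its x axis, either way round, lies along this one.
- lid: Loose lid, 120 g, 54 mm high, bar up. Origin: centre of the plug's underside. Plug 67 mm diameter, z 0 to 15 mm; two orange lugs at its foot along +x, -x (12 mm wide, 6 high, tips 39.5 mm from the axis); black flange 82 mm, z 15 to 23; grip bar along x 54 mm long, 14 thick, z 23 to 54; white line along x. Same after a half turn. Seated: flange on the cup's top edge, origin 15 mm below collar.
- dial_grip (a point): Grip point of the timer dial, on its upright axis, 86 mm above the desk, in a black bar 46 mm long, 14 mm thick, whose sides reach from 64 mm (the disc under it, 54 mm wide) to 92 mm above the desk. Turns with the dial: its x axis lies along the bar towards the white pointer. At zero the pointer is at the wide green mark, that is, along the grinder's +x.
- timer_dial (a joint): Timer dial angle in rad, 0 at the green zero mark, growing clockwise seen from above (stops at -0.5 and 2.1); the dial starts clockwise of zero, by 0.6 to 1.4; stays where it is left, friction 0.03 N m.
- switch_ring (a joint): Sprung ring in the cup, rad, pushed clockwise by the lid's lugs: 0 until the lid has turned about 0.10 rad clockwise from the slots, then grows with the lid (half turn: about 0.51; end stop 1.12). Spring: 0.03 N m at 0, about 0.09 N m at half turn; it turns the lid back if let go.
- mug: White mug, 80 mm diameter, 95 mm high, origin under its centre. Leave alone.
- bean_jar: Amber glass jar with brass cap, 72 mm diameter, 115 mm high, origin under its centre. Leave alone.
- scoop: Steel spoon 160 mm long lying on the desk. Leave alone.
- phone: Black phone, 150 x 72 x 9 mm. Leave alone.
- pen_cup: Blue cup with pens, 72 mm diameter, 150 mm high with the pens. Leave alone.
Mind the look-alikes: they are no part of the job. Leave any blue or purple look-alike of the lid alone.

How it is judged:
By the outcome, as a careful person would: the job done as asked, in the order asked, and still so for the second after the job is handed in, while the arm keeps its last pose, push and grip.
It also fails if it takes over 61 s, if anything falls off the work surface, if the arm or the gripper's body presses on something with over 40 N, if the wrist force passes 120 N, or if a joint passes its speed limit or range.

### The arm

A 6-joint arm with a two-finger parallel gripper is mounted at the origin on the work surface. World frame = base frame: x ahead of the robot, y to its left, z up, the work surface at z = 0. Lengths are in mm, angles in rad, forces in N, time in s.
With the tool pointing down it reaches from about 300 to 775 mm from the base axis. Payload 14.6 kg.
Tool frame: the origin (TCP) lies between the finger pads; the fingertips stand 8 mm ahead of it and the grasp point (between the pads) lies 11 mm behind it; z points along the fingers, y is the direction in which the jaws open and shut (so a half turn about z gives the same grasp; the last joint's range is limited). The gripper opens to 94 mm and grips with 3 to 60 N. Pads are 16 mm wide; open, the fingers measure 119 mm over their backs; the gripper's body (75 mm by 177 mm) begins 78 mm behind the grasp point.
Start: joints at [-1.225, 0.3, 1.521, -0, 1.321, -0.067], TCP at [220.639, -503.793, 213.446] pointing down, gripper open.
Joint ranges: [-3.03, 3.03], [-0.79, 2.21], [0.23, 2.52], [-1.04, 4.18], [0, 3.07], [-2.55, 2.55]. Speed limits (rad/s): [2.22, 2.22, 2.57, 3.14, 3.14, 3.14].

### API

Orientations are given as [roll, pitch, yaw] about the fixed x, y, z axes, in that order (R = Rz(yaw) Ry(pitch) Rx(roll)).
In Python, from cell import manip gives the robot as it stands. The module is installed in compiled form; this text tells all that it offers.
- The arm moves only by the tool send_rows, never from a script. Its argument "series" is a list that holds one entry, the list of rows, each a list of 5 numbers: the opening, from 0 (shut) to 1 (fully open), then the shift along the tool's x, y, z in mm, then the turn about the tool's z in degrees. In form: [[[gripper, dx, dy, dz, roll], ...]]. A call has 1 to 10 rows; each row is the pose to reach, as a shift and turn from the pose commanded when the call began, along the tool's axes at that moment; what a row does not reach only later rows make up. A row lasts 1/10 s, in which the tool goes at most 50 mm and 8.59 degrees, less where a joint would pass 70% of its speed; a pose out of reach is approached as far as the arm can. A call with a gripper value outside its range is refused whole. The fingers move at their own pace and stop on an object; "newtons" is the grip in N (left out, the last holds). Time passes only in rows, so rows that repeat a pose let the fingers close. It gives the time, the measured TCP pose, the force and the opening at its end, in the units of the state.
- manip.read_state(): the state, without advancing time (a new reading comes with each control period).
- manip.camera(name): name is "side" or "top"; returns a dict with "img" (400x640x3 uint8, red, green, blue), "vfov" (degrees; the focal length in pixels is half the picture's height over the tangent of half this angle, whatever the lens; pixels are square), "cx", "cy" (the principal point, pixels), "pose" (4x4, takes a point from camera to world coordinates). Camera axes: x right, y down, z forward; pixel columns grow to the right and rows downward; lengths in mm; the calibration is good to about 2 mm. A picture is of the moment at which its call begins. There is no depth.
- manip.sign_off(): hands the job in, once; it reports no verdict.
Trained networks look in a picture, given as the dict that the camera call returned (one of the last four; its "shot" number tells which), for a name from the list of things; names that differ only in an ending like _2 or _b are one class to them, and where a whole thing is asked for, a point or a joint stands for the part that bears it (a point fixed in the world has none). Each returns a list of dicts, best first, with "conf" (0 to 1); they miss things now and then, are a little off and sometimes report something else, mostly with a low value. They report only what shows in the picture. A call takes as long as a camera call. They do not tell look-alikes from the thing itself.
- manip.find_in(target, picture): "rect" ([left, top, width, height] in pixels, round what is visible of it).
- manip.silhouettes(target, picture): "pixels" (400x640 bool, what is visible of it) and "rect" ([left, top, width, height] in pixels, round what is visible of it).
The state is a dict: "clock": time; "joints": joint angles; "qd": joint speeds; "effort": joint torques, N m; "eef_pos": TCP position; "eef_rot": TCP orientation; "wrist_force": force on the tool from outside, world axes, zero at the start; "moment": the same for the moment, N m; "finger_gap": finger opening in mm.
Only numpy, scipy, OpenCV 4.12 (cv2) and the standard library are available. Lean on these libraries where they do the work, as an engineer would, in place of code of your own. Each camera call takes 0.05 s, during which the arm holds its last target. There are 200 camera calls.

## Working session

There is one attempt and no reset: what is moved stays moved. The work goes in short steps, Python scripts to look and compute and a tool call to move; the robot and the scene stay as the last step left them, time stands still between calls to the robot, and variables do not carry over. Pictures are saved under pics/ and viewed, about 8 in all and at most 12, crops included, and the job is handed in when it is done.

Besides the shell and the picture viewer there is one more tool, called by a JSON object that holds its "op" and its "data", one argument or row to a line. send_rows: Moves the arm, as the interface text tells. Its arguments: {"type":"object","properties":{"series":{"type":"array"},"newtons":{"type":"number"}},"required":["series"]}

```bash
mkdir -p pics
cat > h.py <<'E'
import numpy as np, cv2
from cell import manip
def K(p):
    f=200/np.tan(np.radians(p["vfov"])/2); return f,p["cx"],p["cy"]
def ray(p,u,v):
    f,cx,cy=K(p); T=np.array(p["pose"]); d=T[:3,:3]@np.array([(u-cx)/f,(v-cy)/f,1]); return T[:3,3],d/np.linalg.norm(d)
def onz(p,u,v,z):
    o,d=ray(p,u,v); return o+d*(z-o[2])/d[2]
def proj(p,X):
    f,cx,cy=K(p); T=np.array(p["pose"]); c=T[:3,:3].T@(np.array(X,float)-T[:3,3]); return np.array([cx+f*c[0]/c[2],cy+f*c[1]/c[2]])
def tri(p,a,q,b):
    A=np.zeros((3,3));B=np.zeros(3)
    for o,d in (ray(p,*a),ray(q,*b)):
        P=np.eye(3)-np.outer(d,d);A+=P;B+=P@o
    return np.linalg.solve(A,B)
def save(p,n,crop=None,s=1):
    im=p["img"][:,:,::-1]
    if crop: x,y,w,h=crop; im=im[y:y+h,x:x+w]
    cv2.imwrite("pics/"+n,cv2.resize(im,None,fx=s,fy=s,interpolation=cv2.INTER_CUBIC))
E
python3 - <<'E'
from h import *
t=manip.camera("top");s=manip.camera("side")
cv2.imwrite("pics/a.png",np.vstack([t["img"],s["img"]])[:,:,::-1][:, :])
im=cv2.resize(np.vstack([t["img"],s["img"]])[:,:,::-1],None,fx=.75,fy=.75,interpolation=cv2.INTER_AREA);cv2.imwrite("pics/a.png",im)
for p,n in((t,'top'),(s,'side')):
    print(n,p["vfov"],p["cx"],p["cy"],np.round(p["pose"],3).tolist())
    for k in ["grinder","lid","dial_grip","timer_dial","mug","bean_jar","scoop","phone","pen_cup","switch_ring"]:
        try: print(k,[(np.round(d["rect"]).tolist(),round(d["conf"],2)) for d in manip.find_in(k,p)])
        except Exception as e: print(k,e)
print(manip.read_state())
E
```

```text
top 54.044397546816995 324.19238655184995 205.3332054162481 [[-0.015, -0.989, 0.144, 387.397], [-1.0, 0.015, -0.006, 24.753], [0.004, -0.144, -0.99, 1264.41], [0.0, 0.0, 0.0, 1.0]]
grinder [([224.0, 205.0, 87.0, 40.0], 0.81)]
lid [([418.0, 179.0, 27.0, 22.0], 0.87), ([414.0, 214.0, 23.0, 30.0], 0.81), ([372.0, 269.0, 50.0, 18.0], 0.63), ([368.0, 214.0, 25.0, 25.0], 0.56), ([382.0, 175.0, 24.0, 26.0], 0.56)]
dial_grip [([280.0, 220.0, 23.0, 16.0], 0.71), ([373.0, 271.0, 50.0, 17.0], 0.21)]
timer_dial [([282.0, 216.0, 18.0, 22.0], 0.68)]
mug [([319.0, 117.0, 24.0, 37.0], 0.78)]
bean_jar [([388.0, 126.0, 28.0, 32.0], 0.59)]
scoop [([374.0, 272.0, 49.0, 13.0], 0.93), ([224.0, 265.0, 22.0, 53.0], 0.5)]
phone [([223.0, 268.0, 26.0, 49.0], 0.96)]
pen_cup [([241.0, 129.0, 31.0, 36.0], 0.92)]
switch_ring []
side 43.176716540145826 315.42855212463337 202.67991071899127 [[-0.984, -0.134, 0.119, 380.623], [-0.178, 0.675, -0.716, 1008.633], [0.016, -0.726, -0.688, 1061.209], [0.0, 0.0, 0.0, 1.0]]
grinder [([283.0, 229.0, 74.0, 92.0], 0.97)]
lid [([329.0, 175.0, 24.0, 28.0], 0.95), ([288.0, 157.0,
[... 518 characters left out ...]
9), ([338.0, 146.0, 22.0, 25.0], 0.29)]
{'clock': 1.1, 'joints': array([-1.22457916e+00,  2.99933242e-01,  1.52100983e+00,  1.59816995e-05,
        1.32066475e+00, -6.66165626e-02]), 'qd': array([-0.00014077, -0.00079866,  0.00108769, -0.00077803, -0.00146458,
       -0.0006601 ]), 'effort': array([ 1.41428654e-05, -5.31666255e+01, -3.52918518e+01,  7.09203933e-02,
        2.13424140e-02, -2.25679742e-05]), 'eef_pos': array([ 220.65478968, -503.7920983 ,  213.42317654]), 'eef_rot': array([-3.14157855e+00, -1.64597973e-05,  4.12829775e-01]), 'wrist_force': array([ 0.7261265 , -0.38268185, -0.43654595]), 'moment': array([-0.0255518 , -0.01996985, -0.02303052]), 'finger_gap': 94.32148430011729}
```

View pics/a.png

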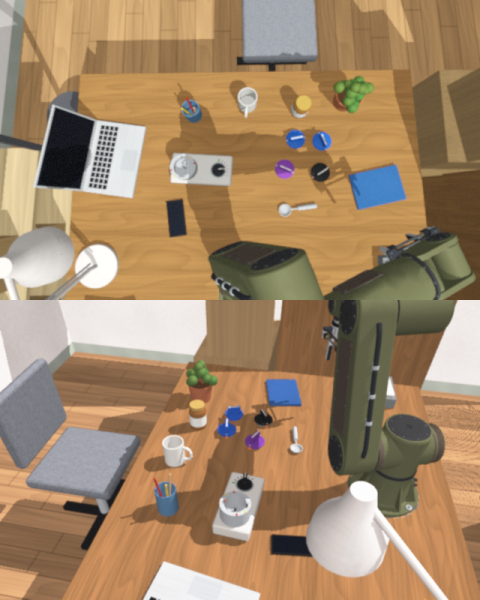

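The picture shows four lid candidates in the top view: black at about (426,229), purple (380,226), and blue at (394,187) and (431,190). The spoon and dial also drew low-confidence lid reports. I choose the black one and check it in a close crop.

Run:
```python
from h import *
t=manip.camera("top");s=manip.camera("side")
a=t["img"][165:255,350:450];b=t["img"][190:255,220:320]
c=s["img"][130:220,270:370];d=s["img"][220:330,270:370]
r=lambda i:cv2.resize(i,(400,290),interpolation=cv2.INTER_CUBIC) if 0 else cv2.resize(i,None,fx=4,fy=4,interpolation=cv2.INTER_CUBIC)
L=[r(x) for x in(a,b,c,d)]
A=np.zeros((800,800,3),np.uint8)
A[:360,:400]=L[0];A[:260,400:]=L[1];A[360:720,:400]=L[2];A[360:800,400:]=L[3]
cv2.imwrite("pics/b.png",cv2.resize(A,(600,600),interpolation=cv2.INTER_AREA)[:,:,::-1])
def cent(k,p):
    out=[]
    for d in manip.silhouettes(k,p):
        v,u=np.nonzero(d["pixels"]); out.append((u.mean().round(1),v.mean().round(1),len(u),round(d["conf"],2),np.round(d["rect"]).tolist()))
    return out
for k in["lid","grinder","timer_dial"]:
    print(k,cent(k,t),"\n  ",cent(k,s))
```

```text
lid [(np.float64(394.0), np.float64(185.1), 466, 0.96, [383.0, 174.0, 24.0, 26.0]), (np.float64(379.0), np.float64(225.1), 524, 0.94, [368.0, 215.0, 24.0, 22.0]), (np.float64(426.8), np.float64(229.5), 528, 0.93, [417.0, 218.0, 21.0, 28.0]), (np.float64(429.1), np.float64(187.8), 489, 0.72, [418.0, 176.0, 24.0, 26.0])] 
   [(np.float64(311.9), np.float64(150.6), 363, 0.89, [301.0, 142.0, 25.0, 20.0]), (np.float64(350.7), np.float64(158.4), 371, 0.81, [342.0, 146.0, 20.0, 26.0]), (np.float64(339.5), np.float64(187.6), 385, 0.68, [331.0, 175.0, 20.0, 24.0]), (np.float64(302.1), np.float64(172.1), 387, 0.57, [289.0, 157.0, 24.0, 25.0])]
grinder [(np.float64(268.1), np.float64(225.7), 3346, 0.76, [224.0, 204.0, 88.0, 42.0])] 
   [(np.float64(317.9), np.float64(274.8), 4374, 0.57, [282.0, 229.0, 74.0, 91.0]), (np.float64(350.6), np.float64(158.5), 422, 0.55, [339.0, 144.0, 25.0, 28.0])]
timer_dial [(np.float64(290.6), np.float64(226.2), 204, 0.65, [284.0, 217.0, 16.0, 16.0])] 
   [(np.float64(325.4), np.float64(243.7), 303, 0.77, [316.0, 230.0, 18.0, 24.0]), (np.float64(318.1), np.float64(274.5), 4314, 0.23, [282.0, 231.0, 72.0, 88.0])]
```

View pics/b.png

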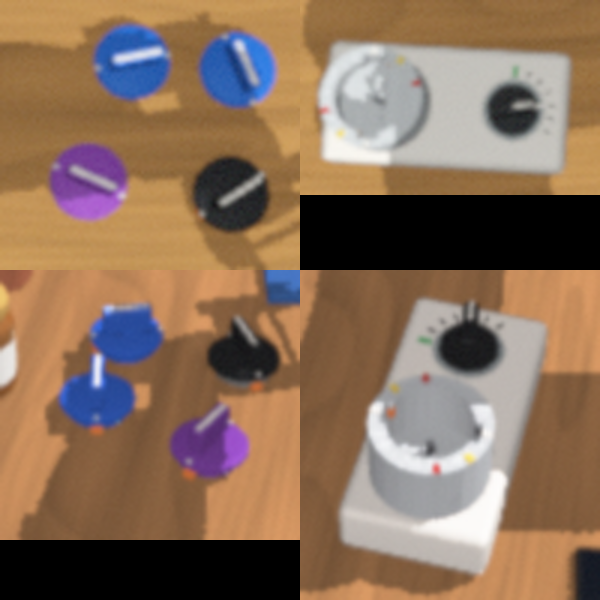

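The crop confirms the black lid: disc centre at about top px (426.7,229.7), with its white bar pointing up and right. In the top view the green zero mark is at image-up and the dial pointer points image-right at about (290,226). Next I fit the models to both views.

```bash
cat > fit.py <<'E'
from h import *
from scipy.optimize import minimize
def hull(p,X):
    m=np.zeros((1600,2560),np.uint8)
    for part in X:
        q=np.array([proj(p,x) for x in part]); cv2.fillConvexPoly(m,cv2.convexHull(((q+.5)*4).astype(np.int32)),1)
    return cv2.resize(m.astype(np.float32),(640,400),interpolation=cv2.INTER_AREA)
def cyl(x,y,r,z0,z1): return [(x+r*np.cos(a),y+r*np.sin(a),z) for a in np.linspace(0,6.28,40) for z in(z0,z1)]
def box(x,y,a,b,z0,z1): return [(x+i*a/2,y+j*b/2,z) for i in(-1,1) for j in(-1,1) for z in(z0,z1)]
def place(parts,x,y,w,z=0):
    c,s=np.cos(w),np.sin(w); return [[(x+c*a-s*b,y+s*a+c*b,h+z) for a,b,h in P] for P in parts]
GR=[box(0,0,124,250,0,55),cyl(0,65,50,55,115),cyl(0,-70,27,55,64)]
LID=[cyl(0,0,33.5,0,15),cyl(0,0,41,15,23),box(0,0,54,14,23,54)]
def fit(parts,obs,x0,free=3,sc=(8,8,.1,8)):
    def c(v):
        v=list(v)+list(x0[len(v):]); return sum(np.abs(hull(p,place(parts,*v))-m).sum() for p,m in obs)
    S=[x0[:free]]+[[a+(sc[i] if i==j else 0) for i,a in enumerate(x0[:free])] for j in range(free)]
    r=minimize(c,x0[:free],method="Nelder-Mead",options=dict(initial_simplex=S,xatol=.05,fatol=.2,maxiter=250)); return r.x,r.fun
def mask(k,p,uv):
    L=[d for d in manip.silhouettes(k,p)]
    L=[d for d in L if d["rect"][0]-3<uv[0]<d["rect"][0]+d["rect"][2]+3 and d["rect"][1]-3<uv[1]<d["rect"][1]+d["rect"][3]+3]
    return L[0]["pixels"].astype(np.float32)
E
python3 - <<'E'
from fit import *
t=manip.camera("top");s=manip.camera("side")
g=(mask("grinder",t,(268,225)),mask("grinder",s,(318,275)))
l=(mask("lid",t,(427,229)),mask("lid",s,(351,158)))
c=onz(t,268,226,55);print(c)
for o in([(t,g[0]),(s,g[1])],[(t,g[0])],[(s,g[1])]):
    print("gr",fit(GR,o,[c[0],c[1],-.05,0]), )
print("gr z",fit(GR,[(t,g[0]),(s,g[1])],[c[0],c[1],-.05,0],4))
c=onz(t,427,229,23);print(c, tri(t,(426.8,229.5),s,(350.7,158.4)))
w=np.arctan2(27,-41)+0 # image
for o in([(t,l[0]),(s,l[1])],[(t,l[0])],[(s,l[1])]):
    print("lid",fit(LID,o,[c[0],c[1],-.9,0]))
print("lid z",fit(LID,[(t,l[0]),(s,l[1])],[c[0],c[1],-.9,0],4))
# white line on black lid, pointer on dial
for n,p,m,(x0,y0,w0,h0) in(("lid",t,l[0],(412,212,32,34)),("lid",s,l[1],(336,140,30,35)),("dial",t,None,(280,212,24,30)),("dial",s,None,(314,226,24,34))):
    im=p["img"].astype(int)[y0:y0+h0,x0:x0+w0].min(2); print(n)
    if n=="lid" or 1: print("\n".join(" ".join("%3d"%v for v in r) for r in im))
E
```

```text
[501.77947317 191.64064558  55.        ]
gr (array([ 5.03222823e+02,  1.89585820e+02, -7.24799989e-02]), np.float64(478.0))
gr (array([ 5.03819064e+02,  1.91110087e+02, -7.82326060e-02]), np.float64(140.125))
gr (array([ 5.02585759e+02,  1.83351953e+02, -6.50215639e-02]), np.float64(275.125))
gr z (array([ 5.03712861e+02,  1.90014800e+02, -7.29601515e-02, -1.69360906e+00]), np.float64(468.5))
[ 487.73814448 -308.43375029   23.        ] [ 485.15593145 -308.90666252   18.5434817 ]
lid (array([ 486.20646033, -308.72198649,   -0.88568709]), np.float64(111.75))
lid (array([ 486.64139975, -308.63492047,   -0.84327692]), np.float64(26.0625))
lid (array([ 483.22902063, -309.57453419,   -0.82617679]), np.float64(77.5))
lid z (array([ 4.86389415e+02, -3.09173893e+02, -8.57512395e-01,  3.09848744e-01]), np.float64(112.0))
lid
 62  64  64  63  60  61  64  65  60  64  66  65  58  63  63  67  61  60  63  64  61  63  67  66  69  71  65  68  66  69  79  89
 61  64  62  60  62  60  62  61  62  62  59  63  63  63  62  63  59  60  64  63  65  67  68  67  66  64  66  63  65  66  70  81
 61  61  62  58  
[... 13736 characters left out ...]
  57  81 105 129 150 168 176
174 175 174 165 153 140 123 105  87  77  67  61  60  64  66  73  83 100 117 134 151 167 176 177
169 172 172 171 169 161 152 140 124 117 110 106 103 107 111 114 120 134 147 161 168 175 177 178
159 165 165 164 163 164 165 159 154 152 146 143 140 143 145 150 155 161 169 174 177 178 176 177
153 157 157 155 157 159 162 161 164 165 166 166 166 167 168 170 172 174 176 177 178 177 177 178
154 156 154 155 154 156 156 157 160 163 167 171 173 174 176 177 176 178 178 177 177 178 179 178
154 155 155 155 154 154 155 156 156 156 161 165 167 172 176 177 177 177 177 177 178 178 177 177
157 157 156 156 154 155 154 155 155 155 156 157 161 165 171 176 178 178 178 176 177 177 177 178
```

```bash
cat > m.py <<'E'
from fit import *
def wline(p,rect,th):
    x,y,w,h=rect; im=p["img"][y:y+h,x:x+w].min(2).astype(float); n,lab,st,_=cv2.connectedComponentsWithStats((im>th).astype(np.uint8))
    i=1+st[1:,4].argmax(); v,u=np.nonzero(lab==i); W=im[v,u]-th+5; P=np.c_[u+x,v+y]
    c=(P*W[:,None]).sum(0)/W.sum(); e,V=np.linalg.eigh(np.cov(P.T,aweights=W)); d=V[:,1]; k=(P-c)@d
    return c,d,k.min(),k.max()
def yaw(p,c,d,z):
    a=onz(p,*(c-6*d),z);b=onz(p,*(c+6*d),z); return np.degrees(np.arctan2(b[1]-a[1],b[0]-a[0]))
def marks(p,rect):
    x,y,w,h=rect; im=p["img"][y:y+h,x:x+w]; H=cv2.cvtColor(im,cv2.COLOR_RGB2HSV); out={}
    for n,lo,hi in(("red",(0,110,80),(7,255,255)),("yel",(19,90,90),(33,255,255)),("grn",(40,70,50),(85,255,255))):
        m=cv2.inRange(H,lo,hi); N,l,st,c=cv2.connectedComponentsWithStats(m)
        out[n]=[(np.round(c[i]+[x,y],1),st[i,4]) for i in range(1,N) if st[i,4]>1]
    return out
E
python3 - <<'E'
from m import *
t=manip.camera("top");s=manip.camera("side")
L=[]
for n,p,r,z,th in(("lid",t,(412,212,32,30),54,95),("lid",s,(343,142,20,16),54,85),("dial",t,(287,220,13,8),92,85),("dial",s,(325,228,4,10),92,80)):
    c,d,a,b=wline(p,r,th);L.append(c);print(n,c.round(1),"yaw",yaw(p,c,d,z).round(1),"c",onz(p,*c,z).round(1),"ends",onz(p,*(c+a*d),z).round(1),onz(p,*(c+b*d),z).round(1))
print("tri lid",tri(t,L[0],s,L[1]),"dial",tri(t,L[2],s,L[3]))
for p,r in((t,(222,198,50,50)),(s,(290,252,50,40))):
    for k,v in marks(p,r).items(): print(k,[(q.tolist(),int(n),onz(p,*q,115).round(1).tolist()) for q,n in v])
for p,r in((t,(285,205,20,15)),(s,(305,225,15,15))): print([(q.tolist(),onz(p,*q,55).round(1).tolist()) for q,n in marks(p,r)["grn"]])
for p,nm in((t,"t"),(s,"s")): print(nm,"exp cup c px",proj(p,(508.2,254.8,115)).round(1))
print(manip.read_state()["clock"])
E
```

```text
lid [430.4 227.8] yaw 122.5 c [ 488.9 -310.9   54. ] ends [ 503.7 -334.1   54. ] [ 474.5 -288.2   54. ]
lid [351.4 149.3] yaw 121.2 c [ 484.3 -311.6   54. ] ends [ 497.5 -333.6   54. ] [ 470.2 -288.4   54. ]
dial [296.1 223.7] yaw 113.4 c [504.  102.2  92. ] ends [508.9  90.9  92. ] [497.3 117.7  92. ]
dial [326.4 232.9] yaw 95.1 c [498.7 107.8  92. ] ends [499.7  97.1  92. ] [497.8 118.8  92. ]
tri lid [ 486.50770632 -310.60953235   54.90155934] dial [501.98085683 102.50746035  86.44880544]
red []
yel []
grn []
red [([315.0, 285.5], 2, [494.8, 298.9, 115.0])]
yel [([301.0, 258.8], 4, [542.7, 226.2, 115.0]), ([326.0, 282.5], 4, [471.2, 285.5, 115.0])]
grn []
[]
[]
t exp cup c px [243.7 222.3]
s exp cup c px [312.8 270. ]
1.9
```

```bash
cat > go.py <<'E'
import sys,numpy as np
from cell import manip
from scipy.spatial.transform import Rotation as Ro
def go(x,y,z,yaw,base=None):
    s=manip.read_state(); p=np.array(s["eef_pos"]);R=Ro.from_euler("xyz",s["eef_rot"]).as_matrix()
    y0=np.degrees(s["eef_rot"][2]); d=R.T@(np.array([x,y,z])-p)
    print("shift",d.round(1),"roll",round(-((yaw-y0+180)%360-180),2),"| at",p.round(1),"yaw",y0.round(2),"rot",np.round(s["eef_rot"],3),"F",np.round(s["wrist_force"],1),"gap",round(s["finger_gap"],1),"t",s["clock"])
if __name__=="__main__": go(*map(float,sys.argv[1:]))
E
python3 go.py 498.3 121 200 100
```

```text
shift [ 505.  -460.9   13.4] roll -76.35 | at [ 220.6 -503.8  213.5] yaw 23.65 rot [3.142 0.    0.413] F [-0.3  0.6  0.8] gap 93.9 t 1.9
```

{"op": "send_rows", "data": {
  "series": [
    [[0.55,505,-461,13,-76.4],[0.55,505,-461,13,-76.4],[0.55,505,-461,13,-76.4],[0.55,505,-461,13,-76.4],[0.55,505,-461,13,-76.4],[0.55,505,-461,13,-76.4],[0.55,505,-461,13,-76.4],[0.55,505,-461,13,-76.4],[0.55,505,-461,13,-76.4],[0.55,505,-461,13,-76.4]]
  ]
}}

```text
clock: 2.9
eef_pos: [424.1, -44.9, 204.3]
eef_rot: [3.141, 0.0, 1.751]
wrist_force: [0.4, -0.6, 0.2]
finger_gap: 51.9
```

```bash
python3 go.py 498.3 121 130 100
```

```text
shift [149.9 102.7  74.3] roll 0.34 | at [424.1 -44.9 204.3] yaw 100.34 rot [3.141 0.    1.751] F [ 0.4 -0.6  0.2] gap 51.9 t 2.9
```

{"op": "send_rows", "data": {
  "series": [
    [[0.55,150,103,74,0.3],[0.55,150,103,74,0.3],[0.55,150,103,74,0.3],[0.55,150,103,74,0.3],[0.55,150,103,74,0.3],[0.55,150,103,74,0.3],[0.55,150,103,74,0.3]]
  ]
}}

```text
clock: 3.6
eef_pos: [498.9, 118.0, 130.6]
eef_rot: [3.141, 0.0, 1.74]
wrist_force: [0.1, 0.3, 0.0]
finger_gap: 51.7
```

```bash
python3 go.py 498.3 121 76 100
python3 - <<'E'
from h import *
t=manip.camera("top");s=manip.camera("side")
r=lambda i:cv2.resize(i,None,fx=5,fy=5,interpolation=cv2.INTER_CUBIC)
cv2.imwrite("pics/c.png",np.hstack([r(t["img"][180:260,250:325]),r(s["img"][190:270,290:365])])[:,:,::-1])
x=manip.read_state()["eef_pos"]
for p in(t,s): print(proj(p,(x[0],x[1],92)),proj(p,(x[0],x[1],122)))
E
```

```text
shift [ 3.1 -0.1 54.6] roll -0.28 | at [498.9 118.  130.6] yaw 99.72 rot [3.141 0.    1.74 ] F [0.1 0.3 0. ] gap 51.7 t 3.6
[290.96811631 225.42310212] [290.15059104 224.46115022]
[325.7193937  235.64240403] [326.07234418 227.69111668]
```

View pics/c.png

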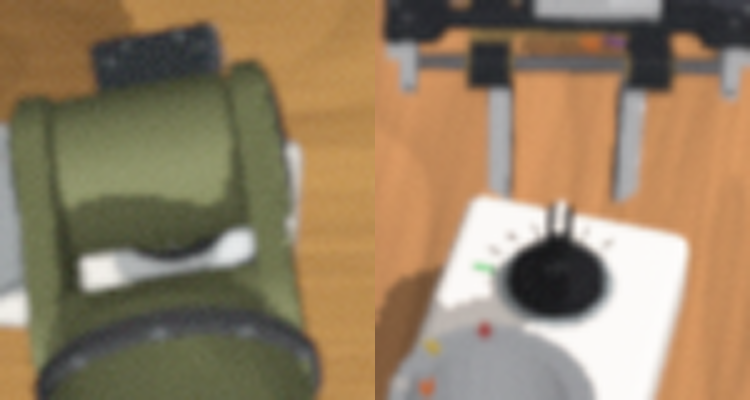

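The side view shows both fingers straddling the dial bar, with the tip midpoint and the bar both at crop x≈561. The top view is hidden by the arm. I descend and grip.

{"op": "send_rows", "data": {
  "newtons": 20,
  "series": [
    [[0.55,3,0,35,0],[0.55,3,0,54,0],[0.55,3,0,54,0],[0,3,0,54,0],[0,3,0,54,0],[0,3,0,54,0],[0,3,0,54,0],[0,3,0,54,0],[0,3,0,54,0]]
  ]
}}

```text
clock: 4.6
eef_pos: [499.0, 122.0, 76.4]
eef_rot: [3.14, -0.0, 1.741]
wrist_force: [3.6, 2.0, 0.4]
finger_gap: 13.8
```

```bash
python3 go.py 498.3 121 76 175.6; python3 -c "
from cell import manip;print(manip.read_state()['moment'])"
```

```text
shift [-0.8 -0.9  0.4] roll -75.85 | at [499.  122.   76.4] yaw 99.75 rot [ 3.14  -0.     1.741] F [3.6 2.  0.4] gap 13.8 t 4.6
[ 0.32663784 -0.7305137  -0.02492111]
```

{"op": "send_rows", "data": {
  "series": [
    [[0,0,1,0,-8],[0,0,1,0,-16],[0,0,1,0,-24],[0,0,1,0,-32],[0,0,1,0,-40],[0,0,1,0,-48],[0,0,1,0,-56],[0,0,1,0,-64],[0,0,1,0,-72],[0,0,1,0,-75.8]]
  ]
}}

```text
clock: 5.6
eef_pos: [499.2, 121.9, 76.4]
eef_rot: [-3.142, -0.0, 3.069]
wrist_force: [-3.5, 1.2, 5.8]
finger_gap: 13.6
```

```bash
python3 go.py 498.3 121 76 175.6; python3 -c "
from cell import manip;print(manip.read_state()['moment'])"
```

```text
shift [ 0.8 -1.   0.4] roll 0.27 | at [499.2 121.9  76.4] yaw 175.87 rot [-3.142 -0.     3.069] F [-3.5  1.2  5.8] gap 13.6 t 5.6
[ 0.06242151  0.47062959 -0.0269458 ]
```

{"op": "send_rows", "data": {
  "series": [
    [[0,0,0,0,0],[0.5,0,0,0,0],[0.5,0,0,0,0],[0.5,0,0,0,0],[0.55,0,0,0,0],[0.55,0,0,-50,0],[0.55,0,0,-100,0],[0.55,0,0,-130,0]]
  ]
}}

```text
clock: 6.4
eef_pos: [499.9, 122.0, 209.6]
eef_rot: [3.141, 0.003, 3.064]
wrist_force: [-0.1, -0.6, 0.1]
finger_gap: 51.6
```

```bash
python3 go.py 486.5 -310 205 122
```

```text
shift [ -20.1 -431.7    4.3] roll 53.55 | at [499.9 122.  209.6] yaw 175.55 rot [3.141e+00 3.000e-03 3.064e+00] F [-0.1 -0.6  0.1] gap 51.6 t 6.4
```

{"op": "send_rows", "data": {
  "series": [
    [[0.45,-19,-432,50,53.5],[0.45,-19,-432,50,53.5],[0.45,-19,-432,50,53.5],[0.45,-19,-432,50,53.5],[0.45,-19,-432,50,53.5],[0.45,-19,-432,50,53.5],[0.45,-19,-432,50,53.5],[0.45,-19,-432,50,53.5],[0.45,-19,-432,50,53.5],[0.45,-19,-432,50,53.5]]
  ]
}}

```text
clock: 7.4
eef_pos: [483.7, -313.8, 154.8]
eef_rot: [-3.141, -0.001, 2.126]
wrist_force: [-0.9, 1.1, -0.1]
finger_gap: 42.0
```

Run:
```python
from m import *
import go
t=manip.camera("top");s=manip.camera("side")
r=lambda i:cv2.resize(i,None,fx=5,fy=5,interpolation=cv2.INTER_CUBIC)
cv2.imwrite("pics/d.png",np.hstack([r(t["img"][195:265,220:320]),r(s["img"][130:200,320:370])])[:,:,::-1])
for p,r_,th in((t,(280,212,22,24),90),(s,(308,230,30,18),80)):
    c,d,a,b=wline(p,(284,214,16,18) if p is t else (314,232,22,14),th);print(c.round(1),yaw(p,c,d,92).round(1),onz(p,*c,92).round(1))
go.go(487.3,-310.2,33,122)
```

```text
[291.8 216.6] 85.5 [525.7 115.2  92. ]
[324.1 235.3] 20.1 [503.4 117.2  92. ]
shift [ -1.3   2.6 122.5] roll -0.02 | at [ 484.4 -310.6  155.5] yaw 121.98 rot [-3.141e+00 -1.000e-03  2.129e+00] F [-0.4  0.5  0.1] gap 42.0 t 7.5
```

View pics/d.png

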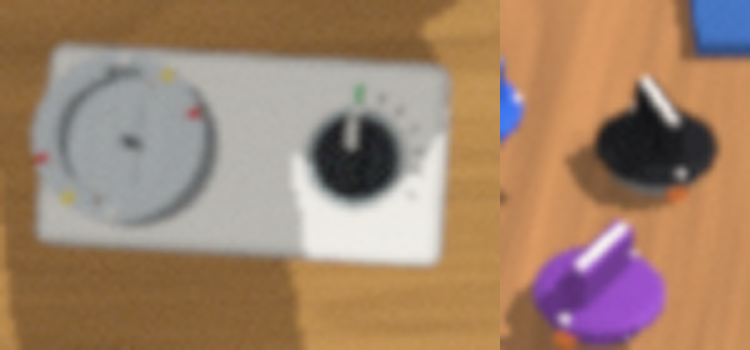

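The dial pointer lines up with the green mark. The cup rim marks are clear: red at crop (194,112) and (40,158), yellow at (167,75) and (67,197). The black lid has not moved. I descend to it.

{"op": "send_rows", "data": {
  "newtons": 25,
  "series": [
    [[0.45,-1.3,2.6,40,0],[0.45,-1.3,2.6,80,0],[0.45,-1.3,2.6,105,0],[0.45,-1.3,2.6,120,0],[0.45,-1.3,2.6,120,0],[0.45,-1.3,2.6,120,0]]
  ]
}}

```text
clock: 8.1
eef_pos: [488.4, -309.9, 37.2]
eef_rot: [3.141, 0.001, 2.131]
wrist_force: [0.3, -0.7, 0.8]
finger_gap: 42.2
```

{"op": "send_rows", "data": {
  "newtons": 25,
  "series": [
    [[0,0,0,0,0],[0,0,0,0,0],[0,0,0,0,0],[0,0,0,0,0],[0,0,0,0,0],[0,0,0,0,0]]
  ]
}}

```text
clock: 8.7
eef_pos: [487.8, -310.2, 36.4]
eef_rot: [3.141, 0.0, 2.13]
wrist_force: [-1.8, -0.0, 6.4]
finger_gap: 13.8
```

```bash
python3 go.py 509.4 256.5 180 175.6
```

```text
shift [ 468.8  319.  -143.8] roll -53.55 | at [ 487.8 -310.2   36.4] yaw 122.05 rot [3.141 0.    2.13 ] F [-1.8 -0.   6.4] gap 13.8 t 8.7
```

{"op": "send_rows", "data": {
  "series": [
    [[0,0,0,-40,0],[0,0,0,-90,0],[0,0,0,-140,0],[0,0,0,-155,0],[0,0,0,-155,0],[0,50,34,-155,-6],[0,100,68,-155,-12],[0,140,95,-155,-18],[0,180,122,-155,-24],[0,220,150,-155,-30]]
  ]
}}

```text
clock: 9.7
eef_pos: [496.2, -58.2, 189.0]
eef_rot: [-3.141, -0.003, 2.658]
wrist_force: [0.9, -0.1, -1.1]
finger_gap: 13.9
```

```bash
python3 go.py 509.4 256.5 190 175.6
```

```text
shift [134.7 284.7  -0.9] roll -23.32 | at [496.2 -58.2 189. ] yaw 152.28 rot [-3.141e+00 -3.000e-03  2.658e+00] F [ 0.9 -0.1 -1.1] gap 13.9 t 9.7
```

{"op": "send_rows", "data": {
  "series": [
    [[0,135,284,-1,-23.3],[0,135,284,-1,-23.3],[0,135,284,-1,-23.3],[0,135,284,-1,-23.3],[0,135,284,-1,-23.3],[0,135,284,-1,-23.3],[0,135,284,-1,-23.3],[0,135,284,-1,-23.3],[0,135,284,-1,-23.3],[0,135,284,-1,-23.3]]
  ]
}}

```text
clock: 10.7
eef_pos: [511.2, 252.5, 191.4]
eef_rot: [-3.141, -0.001, 3.059]
wrist_force: [-0.2, -1.1, -1.6]
finger_gap: 13.8
```

Run:
```python
from m import *
import go
t=manip.camera("top");s=manip.camera("side")
r=lambda i:cv2.resize(i,None,fx=5,fy=5,interpolation=cv2.INTER_CUBIC)
im=s["img"].copy()
cv2.imwrite("pics/e.png",np.hstack([r(t["img"][180:250,210:280]),r(im[205:305,275:355])[:350+50]][1:] )[:,:,::-1])
go.go(509.4,256.5,190,175.6)
x=manip.read_state()["eef_pos"]; z=x[2]-36.4
for k in((0,0,z+15),(0,0,z+23)): print(proj(s,(x[0]+k[0],x[1]+k[1],k[2])).round(1))
print("cup c",proj(s,(509.4,256.5,115)).round(1))
for n in("lid","grinder"):
  for p in(s,t): print(n,[(np.round(d["rect"]).tolist(),round(d["conf"],2)) for d in manip.find_in(n,p)][:5])
```

```text
shift [2.3 3.6 1.9] roll -0.34 | at [511.4 252.7 191.9] yaw 175.26 rot [-3.142 -0.     3.059] F [-0.3 -0.6 -0.8] gap 13.8 t 10.8
[311.9 253.9]
[312.  251.6]
cup c [312.2 270.5]
lid [([298.0, 240.0, 33.0, 30.0], 0.58), ([340.0, 183.0, 13.0, 17.0], 0.51), ([289.0, 162.0, 8.0, 17.0], 0.5)]
lid [([368.0, 214.0, 28.0, 23.0], 0.92), ([383.0, 174.0, 21.0, 24.0], 0.9), ([417.0, 179.0, 26.0, 23.0], 0.77), ([254.0, 204.0, 59.0, 44.0], 0.16)]
grinder [([281.0, 232.0, 75.0, 90.0], 0.67)]
grinder [([251.0, 206.0, 59.0, 40.0], 0.78)]
```

View pics/e.png

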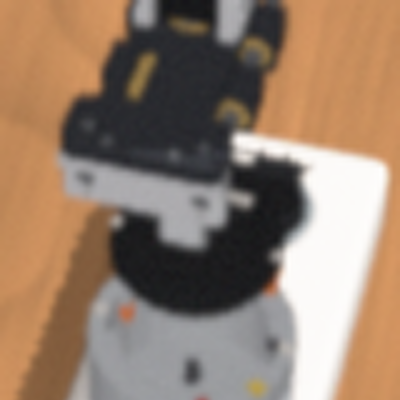

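The lid hangs over the cup with its lugs at crop (127,312) and (270,283), near the slot directions. Lid and cup centres agree within about 1 mm in the side view. I correct that and lower gently.

{"op": "send_rows", "data": {
  "newtons": 30,
  "series": [
    [[0,1.8,3.6,0,-0.3],[0,1.8,3.6,15,-0.3],[0,1.8,3.6,30,-0.3],[0,1.8,3.6,36,-0.3],[0,1.8,3.6,40,-0.3],[0,1.8,3.6,43,-0.3],[0,1.8,3.6,45,-0.3],[0,1.8,3.6,45,-0.3]]
  ]
}}

```text
clock: 11.8
eef_pos: [509.8, 257.7, 147.1]
eef_rot: [3.141, 0.0, 3.066]
wrist_force: [-0.6, -0.1, -0.9]
finger_gap: 14.3
```

```bash
python3 go.py 509.9 256.5 136.4 175.6;python3 -c "
from cell import manip;print(manip.read_state()['moment'])"
```

```text
shift [-0.2 -1.2 10.7] roll 0.05 | at [509.8 257.7 147.1] yaw 175.65 rot [3.141 0.    3.066] F [-0.6 -0.1 -0.9] gap 14.3 t 11.8
[ 0.03230593 -0.22253738  0.01938124]
```

{"op": "send_rows", "data": {
  "series": [
    [[0,0,-0.8,2,0],[0,0,-0.8,4,0],[0,0,-0.8,6,0],[0,0,-0.8,8,0],[0,0,-0.8,9,0],[0,0,-0.8,9,0]]
  ]
}}

```text
clock: 12.4
eef_pos: [509.6, 256.8, 137.8]
eef_rot: [-3.141, 0.0, 3.066]
wrist_force: [1.8, 0.1, -2.1]
finger_gap: 13.9
```

```bash
python3 go.py 509.9 256.5 136.4 175.6;python3 -c "
from cell import manip;print(manip.read_state()['moment'])"
```

```text
shift [-0.3 -0.3  1.4] roll 0.05 | at [509.6 256.8 137.8] yaw 175.65 rot [-3.141  0.     3.066] F [ 1.8  0.1 -2.1] gap 13.9 t 12.4
[-0.05634199 -0.39534298 -0.06050469]
```

{"op": "send_rows", "data": {
  "series": [
    [[0,0,0,0.5,0],[0,0,0,1,0],[0,0,0,1.5,0],[0,0,0,2,0],[0,0,0,2.3,0],[0,0,0,2.3,0],[0,0,0,2.3,0]]
  ]
}}

```text
clock: 13.1
eef_pos: [509.7, 256.9, 136.3]
eef_rot: [3.141, 0.001, 3.066]
wrist_force: [-0.9, -2.6, 6.4]
finger_gap: 13.7
```

```bash
python3 go.py 509.9 256.5 136.4 175.6;python3 -c "
from cell import manip;print(manip.read_state()['moment'])"
```

```text
shift [-0.2 -0.4 -0.1] roll 0.05 | at [509.7 256.9 136.3] yaw 175.65 rot [3.141e+00 1.000e-03 3.066e+00] F [-0.9 -2.6  6.4] gap 13.7 t 13.1
[-0.32021372  0.1137516   0.01146452]
```

{"op": "send_rows", "data": {
  "newtons": 45,
  "series": [
    [[0,0,0,-0.3,0],[0,0,0,-0.3,4],[0,0,0,-0.3,8],[0,0,0,-0.3,12],[0,0,0,-0.3,16],[0,0,0,-0.3,20],[0,0,0,-0.3,24],[0,0,0,-0.3,28],[0,0,0,-0.3,31],[0,0,0,-0.3,31]]
  ]
}}

```text
clock: 14.1
eef_pos: [509.6, 256.6, 136.3]
eef_rot: [-3.141, 0.0, 2.523]
wrist_force: [-2.3, -4.4, 5.7]
finger_gap: 14.0
```

```bash
python3 go.py 509.7 256.9 136.3 140.6;python3 - <<'E'
from m import *
print(manip.read_state()["moment"].round(3))
s=manip.camera("side")
save(s,"f.png",(285,225,65,75),8)
for k,v in marks(s,(285,240,65,65)).items(): print(k,[(q.tolist(),int(n),onz(s,*q,115).round(1).tolist()) for q,n in v])
E
```

```text
shift [0.1 0.3 0. ] roll 3.95 | at [509.6 256.6 136.3] yaw 144.55 rot [-3.141  0.     2.523] F [-2.3 -4.4  5.7] gap 14.0 t 14.1
[-0.674  0.126  0.067]
red [([314.7, 285.3], 3, [495.6, 298.5, 115.0])]
yel [([325.5, 240.5], 4, [494.0, 155.4, 115.0]), ([311.6, 247.0], 11, [524.4, 183.6, 115.0]), ([301.0, 258.5], 2, [542.9, 225.2, 115.0]), ([325.8, 281.8], 6, [471.9, 283.6, 115.0])]
grn []
```

View pics/f.png

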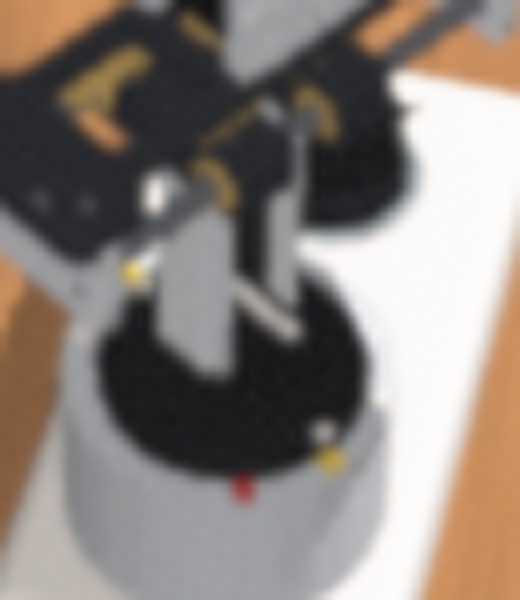

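The lid is seated flush. Its white line end at crop (322,430) is just short of the yellow mark at (331,459), and red at (243,488) is well clear. I finish the last 4° and measure.

{"op": "send_rows", "data": {
  "series": [
    [[0,0,0,0,2],[0,0,0,0,4],[0,0,0,0,4],[0,0,0,0,4],[0,0,0,0,4],[0,0,0,0,4]]
  ]
}}

```text
clock: 14.75
eef_pos: [509.6, 256.6, 136.3]
eef_rot: [-3.141, 0.0, 2.455]
wrist_force: [-2.3, -3.9, 5.5]
finger_gap: 14.0
```

```bash
python3 go.py 509.7 256.9 136.3 140.6;python3 - <<'E'
from m import *
print(manip.read_state()["moment"].round(3))
s=manip.camera("side")
save(s,"g.png",(285,225,65,75),8)
m=marks(s,(290,252,50,40))["yel"];ys=[onz(s,*q,115) for q,n in m if n>1];print([(q,n) for q,n in m],np.round(ys,1))
c,d,a,b=wline(s,(322,275,6,6),0) if 0 else (None,)*4
im=s["img"][274:281,320:331].min(2).astype(float);g=s["img"][274:281,320:331].astype(int)
W=np.where((g.max(2)-g.min(2)<45)&(im>90),im-70,0);v,u=np.mgrid[274:281,320:331];sp=np.array([(u*W).sum(),(v*W).sum()])/W.sum()
P=onz(s,*sp,123);C=(ys[0]+ys[-1])/2;print("spot",sp,P,"C",C)
a=lambda v:np.degrees(np.arctan2(v[1],v[0]))
print("spot ang",a(P-C),"yellow",[a(y-C) for y in ys],"r",np.linalg.norm((P-C)[:2]))
E
```

```text
shift [0.1 0.3 0. ] roll 0.05 | at [509.6 256.6 136.3] yaw 140.65 rot [-3.141  0.     2.455] F [-2.3 -3.9  5.5] gap 14.0 t 14.75
[-0.617  0.252  0.083]
[(array([301. , 259.2]), np.int32(4)), (array([325.8, 281.8]), np.int32(6))] [[542.4 227.4 115. ]
 [471.9 283.6 115. ]]
spot [328.2151277  278.55599214] [467.19092581 279.30324761 123.        ] C [507.19306994 255.47645223 115.        ]
spot ang 149.2203667939623 yellow [np.float64(-38.539705725202914), np.float64(141.4602942747971)] r 46.56058111288881
```

View pics/g.png

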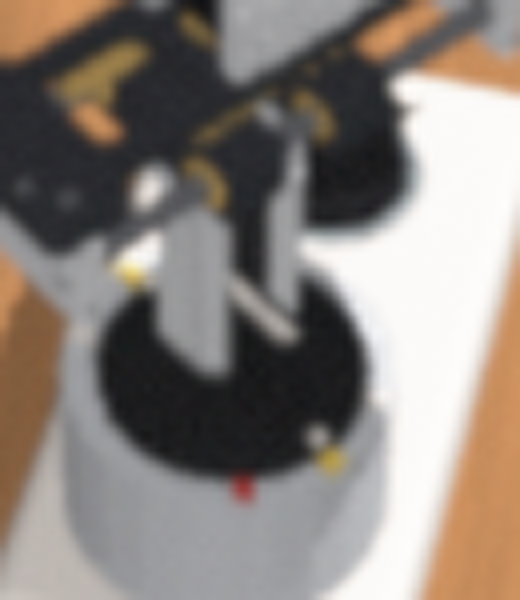

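Run:
```python
from m import *
s=manip.camera("side");g=s["img"].astype(int)
sub=g[276:282,321:327].min(2);print(sub)
W=np.where(sub>70,sub-60,0)[:5,:5];v,u=np.mgrid[276:281,321:326];q=np.array([(u*W).sum(),(v*W).sum()])/W.sum()
a=lambda v:np.degrees(np.arctan2(v[1],v[0]))
C=np.array([507.2,255.5,0])
for p in(q,(324,279)):
    P=onz(s,*p,123);print(p,P.round(1),a(P-C),np.linalg.norm((P-C)[:2]))
c,d,_,_=wline(s,(313,258,10,10),100);print("barline",c,yaw(s,c,d,154))
t=manip.camera("top")
for k in("mug","bean_jar","scoop","phone","pen_cup"): print(k,[np.round(d["rect"]).tolist() for d in manip.find_in(k,t)[:1]],[np.round(d["rect"]).tolist() for d in manip.find_in(k,s)[:1]])
cv2.imwrite("pics/h.png",np.vstack([t["img"],s["img"]])[:,:,::-1][::1,::1][:, 150:470])
```

```text
[[ 28  26  25  27  27  27]
 [ 26  26  36  46  42  31]
 [ 28  36  65  94  86  49]
 [ 28  43  88 132 126  74]
 [ 28  40  80 121 111  77]
 [ 27  33  55  78  78  75]]
[324.26536313 279.20111732] [475.9 282.9 123. ] 138.76341454744497 41.59777429970694
(324, 279) [476.6 282.5 123. ] 138.5979920150392 40.764612864305796
barline [317.95989184 261.54078414] 9.180371001661797
mug [] [[217.0, 177.0, 38.0, 45.0]]
bean_jar [] [[250.0, 134.0, 23.0, 42.0]]
scoop [[375.0, 270.0, 48.0, 15.0]] [[389.0, 177.0, 15.0, 24.0]]
phone [] [[360.0, 310.0, 56.0, 34.0]]
pen_cup [[240.0, 131.0, 32.0, 34.0]] [[205.0, 232.0, 36.0, 54.0]]
```

```bash
python3 -c "
from cell import manip;print(manip.sign_off())"
```

```text
the job is handed in; nothing more can be done
None
```

I turned the timer dial to zero, seated the black lid in the cup and twisted it 35° clockwise to the yellow half-way marks. I handed the job in at about 15 s, still holding the lid with a 45 N grip setting.

**Dial:** After I let go, the top view showed the pointer lined up with the green mark. I had turned it with the gripper to within about 0.5° of the zero direction I measured. I did not look at the dial again after the lid moves, as the arm hid it, but nothing went near it.

**Lid:** It met the cup's top edge at the expected height, with about 6 N of contact. At the end the measured twist torque was 0.083 N m, close to the 0.09 given for half turn.

**Final angle:** The lid's white mark read 138.7° and the yellow mark 141.5° in the side view, with the gripper at 140.65°. The white mark reads 2.8° past the yellow, which is about the error of that measurement, so I did not adjust further. It is far short of the 54° at which the lid clicks locked.

**Other things:** The side view found the mug, jar, scoop, phone and pen cup within a few pixels of where they started. In the last top view the network missed the mug, jar and phone; the arm may have been hiding them. I did not recheck the blue and purple look-alikes at the end.

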